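# Pivot the tasting board past the post into its bay

### The job

Push the long wooden tasting board along the table into the low three-sided bay behind it, past the post in the bay's mouth: angle one end in behind the post first, then push the other end in, until the whole board lies flush along the bay's back wall. Only push it with the fingertips: it stays flat on the table and is never lifted, and the other things on the table are left where they stand.

Things in the scene. Friction and masses are not known exactly. Their poses are not given: they have to be found in the camera images.
- board: the tasting board: a loose plain wooden bar 250 mm long, 44 mm wide, 22 mm high, about 0.24 kg, with four round cup marks along its top; it lies flat on the table in front of the bay. Origin at the centre of its underside; x along its length (either end may go first, the ends are alike), y across, z up
- bay: the bay: fixed low wooden frame, back wall and two end walls, open front, bare floor level with the table. Origin on the table at the middle of its mouth; x points into the bay (away from the robot), y along the mouth to the left. Inside 300 mm long (y -150 to 150) and 105 mm deep (back wall's face at x = 105 mm); walls 12 mm thick, 32 mm high
- post: the post: fixed upright wooden post 20 mm across, 54 mm high, rounded top, on the line of the bay's mouth, 80 mm left or right of its middle; origin at its foot. The board is too long for the 220 mm gap from it to the farther end wall (60 mm to the nearer one). At the mirrored place is only a flat brass cap, nothing to bump into
- board_end_a (a point): centre of the board's end face at its own +x (125 mm from its middle, 11 mm above the table)
- board_end_b (a point): centre of the board's end face at its own -x (125 mm from its middle, 11 mm above the table)
- tumbler: straight glass, 68 mm across, 75 mm high, standing to the left of the bay; origin at its foot's centre
- tasting_cup: small glass cup, 64 mm across, 50 mm high, standing to the right of the bay; origin at its foot's centre
- bowl: white bowl, 100 mm across, 35 mm high, behind the bay; origin at its foot's centre
- tin: tea tin, 60 mm across, 85 mm high, behind the bay; origin at its foot's centre
- spoon: wooden spoon lying on the table well to the left of the board; origin midway under it
- marker: whiteboard marker, 110 mm long, lying on the table well to the right of the board; origin midway under it

How it is judged (in metres and radians):
On the way:
1. one end of the board is in the bay while its other end is still outside (((x of board_end_a in the frame of bay above 0.012 m and x of board_end_b in the frame of bay below -0.02 m) or (x of board_end_b in the frame of bay above 0.012 m and x of board_end_a in the frame of bay below -0.02 m))), for 0.1 s.
At the end, for the whole second after the job is handed in: The board lies flat and still in the bay, behind the post and along the back wall: its middle within 10 mm of touching the wall, within 0.07 rad of parallel with it (x of board in the frame of bay between 0.073 and 0.09 m and y of board in the frame of bay between -0.035 and 0.035 m and angle between the x axis of board and the y axis of bay, either way round below 0.07 rad and height (world z) of board below 0.006 m and angle between board's own z axis and vertical below 0.05 rad and linear speed of board below 0.01 m/s).
It fails at once if the board is lifted more than 12 mm or tipped (height (world z) of board above 0.012 m or angle between board's own z axis and vertical above 0.2 rad).
It fails at once if another thing on the table is moved by more than 25 mm (distance of any of tumbler, tasting_cup, bowl, tin, spoon, marker from where it was at the start of the episode above 0.025 m).
It also fails if it takes over 72 s, if anything falls off the work surface, if the arm or the gripper's body presses on something with over 40 N, if the wrist force passes 120 N, or if a joint passes its speed limit or range.

### The arm

A 6-joint arm with a two-finger parallel gripper is mounted at the origin on the work surface. World frame = base frame: x ahead of the robot, y to its left, z up, the work surface at z = 0. Lengths are in mm, angles in rad, forces in N, time in s.
With the tool pointing down it reaches from about 275 to 725 mm from the base axis. Payload 15.9 kg.
Tool frame: the origin (TCP) lies midway between the tips of the shut fingers; the grasp point (between the pads) lies 19 mm behind it; z points along the fingers, y is the line along which they close (so a half turn about z gives the same grasp; the last joint's range is limited). The gripper opens to 85 mm and grips with 20 to 120 N. Pads are 22 mm wide; open, the fingers measure 114 mm over their backs; the gripper's body (76 mm by 85 mm) begins 54 mm behind the grasp point. The pads swing forward as they close: fully open they stand 13 mm farther back than shut.
Start: joints at [-1.28, 0.213, -0.034, 1.323, 0, 1.571], TCP at [143.353, -478.994, 231.306] pointing down, gripper open.
Joint ranges: [-2.98, 2.98], [-0.74, 1.72], [-1.14, 1.35], [-2.1, 2.04], [-1.57, 1.44], [-3.14, 3.14]. Speed limits (rad/s): [1.89, 1.89, 2.39, 2.57, 3.14, 3.14].

### API

Orientations are given as a unit quaternion [w, x, y, z].
In Python, from station import r gives the robot as it stands. The module is installed in compiled form; this text tells all that it offers.
- The arm moves only by the shell command python3 -m creep 'ROWS' [FORCE]. ROWS is JSON, a list of rows, each a list of 5 numbers: the shift along the tool's x, y, z in mm, then the turn about the tool's z in degrees, then the opening, from 0 (shut) to 1 (fully open). A call has 1 to 10 rows; each row shifts and turns the commanded pose from where the row before left it, along the tool's axes as they then stand; what a row does not reach is not made up. A row lasts 1/8 s, in which the tool goes at most 62.5 mm and 10.7 degrees, less where a joint would pass 70% of its speed; a pose out of reach is approached as far as the arm can. A call with a gripper value outside its range is refused whole. The fingers move at their own pace and stop on an object; FORCE is the grip in N (left out, the last holds). Time passes only in rows, so rows that do not move let the fingers close. It gives the time, the measured TCP pose, the force, the opening and the grip force at its end, in the units of the state.
- r.get_obs(): the state, without advancing time (a new reading comes with each control period).
- r.camera(name): name is "side" or "top" or "wrist"; returns (picture, depth): 400x640x3 uint8, blue, green, red; 400x640 float32, mm along the optical axis (not along the pixel's ray), 0 where there is no reading.
- r.camera_params(name): a dict with "mtx" (3x3 intrinsics, pixels), "R" (3x3) and "t" (3): a world point X has camera coordinates R X + t; the wrist camera has in their place "T_tool_cam" (4x4, takes a point from camera to tool coordinates, whose origin is the TCP and whose axes are the flange's). Camera axes: x right, y down, z forward; pixel columns grow to the right and rows downward; lengths in mm; the calibration is good to about 2 mm. A picture is of the moment at which its call begins: read the wrist's pose just before it. camera_params takes no time and is no camera call.
- r.finish_job(): hands the job in; it is judged then, once.
The state is a dict: "t": time; "joint_pos": joint angles; "qvel": joint speeds; "tau": joint torques, N m; "tcp_pos": TCP position; "tcp_rot": TCP orientation; "ft_force": force on the tool from outside, world axes, zero at the start; "ft_torque": the same for the moment, N m; "gripper_width": finger opening in mm; "gripper_force": force on a finger pad.
Only numpy, scipy, OpenCV 4.12 (cv2) and the standard library are available. Lean on these libraries where they do the work, as an engineer would, in place of code of your own. Each camera call takes 0.05 s, during which the arm holds its last target. There are 200 camera calls.

## Working session

There is one attempt and no reset: what is moved stays moved. The work goes in short steps, Python scripts to look and compute and a shell command to move; the robot and the scene stay as the last step left them, time stands still between calls to the robot, and variables do not carry over. Pictures are saved under pics/ and viewed, at most 10 in all, crops included, and the job is handed in when it is done.

```bash
mkdir -p pics
python3 - <<'E'
from station import r
import cv2,numpy as np
o=r.get_obs();print(o['t'],o['tcp_pos'],o['tcp_rot'],o['gripper_width'])
for n in ['top','side']:
    p,d=r.camera(n);cv2.imwrite(f'pics/{n}0.png',p);np.save(f'pics/{n}0.npy',d)
    c=r.camera_params(n);print(n,{k:np.round(v,3).tolist() for k,v in c.items()})
E
```

```text
0.0 [ 143.27046118 -478.68473498  230.82515653] [-5.41636445e-04  9.89449230e-01  1.44878990e-01 -8.18066487e-05] 85.22699073607559
top {'mtx': [[450.59, 0.0, 318.271], [0.0, 450.59, 197.645], [0.0, 0.0, 1.0]], 'R': [[-0.022, -1.0, 0.021], [-0.986, 0.019, -0.168], [0.167, -0.025, -0.986]], 't': [0.671, 611.918, 1181.419]}
side {'mtx': [[390.141, 0.0, 316.961], [0.0, 390.141, 201.9], [0.0, 0.0, 1.0]], 'R': [[0.989, -0.146, 0.011], [-0.063, -0.494, -0.867], [0.133, 0.857, -0.498]], 't': [-594.499, 75.627, 968.596]}
```

View pics/top0.png

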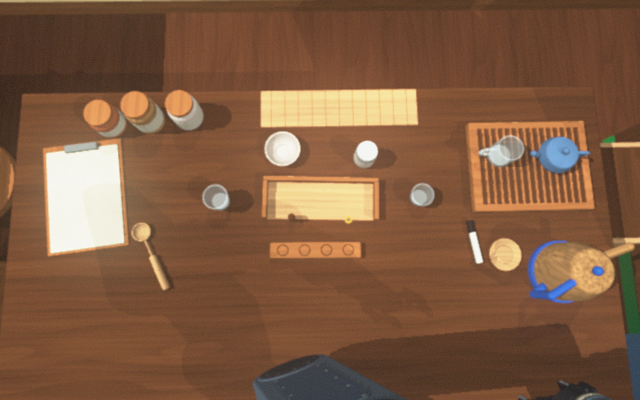

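The top view shows the board at about (315,250) and the bay around (320,199). The dark post is at (292,217), on the left (+y) side, and the brass cap is at (348,220). Next I'll measure them.

```bash
cat > h.py <<'E'
import cv2,numpy as np
from station import r
def ray(n,uv,z):
    c=r.camera_params(n);R=c['R'];t=np.array(c['t']).ravel()
    d=R.T@np.linalg.inv(c['mtx'])@np.array([uv[0],uv[1],1.]);o=-R.T@t
    return o+d*(z-o[2])/d[2]
def board(p,box=(180,300,240,400),show=False):
    # box r0,r1,c0,c1 ; returns world centre and corner list of board top
    r0,r1,c0,c1=box
    hsv=cv2.cvtColor(p,cv2.COLOR_BGR2HSV)[r0:r1,c0:c1]
    m=cv2.inRange(hsv,(3,120,110),(16,255,255))
    m=cv2.morphologyEx(m,cv2.MORPH_CLOSE,np.ones((3,3)))
    cs,_=cv2.findContours(m,cv2.RETR_EXTERNAL,cv2.CHAIN_APPROX_NONE)
    out=[]
    for c in cs:
        if cv2.contourArea(c)<100: continue
        q=cv2.boxPoints(cv2.minAreaRect(c))+[c0,r0]
        out.append((cv2.contourArea(c),q))
    return m,out
E
python3 - <<'E'
from h import *
p=cv2.imread('pics/top0.png');d=np.load('pics/top0.npy')
m,out=board(p,(160,300,240,400))
for a,q in out:
    print(a,np.round(q,1).tolist());print([np.round(ray('top',x,22),0)[:2].tolist() for x in q])
hsv=cv2.cvtColor(p,cv2.COLOR_BGR2HSV)
for u,v in [(315,244),(315,256),(292,217),(320,180),(348,220),(320,200),(320,270)]: print(u,v,hsv[v,u])
crop=p[165:265,250:390];s=cv2.resize(crop,None,fx=5,fy=5,interpolation=cv2.INTER_CUBIC);mm=cv2.resize(m[5:105,10:150],None,fx=5,fy=5)
cv2.imwrite('pics/c1.png',s);
E
```

```text
21535.0 [[240.0, 299.0], [240.0, 160.0], [399.0, 160.0], [399.0, 299.0]]
[[344.0, 204.0], [729.0, 207.0], [721.0, -246.0], [334.0, -225.0]]
315 244 [ 14 156 218]
315 256 [ 12 154 214]
292 217 [ 11 137 117]
320 180 [ 13 152 195]
348 220 [ 17 108 189]
320 200 [ 21 101 242]
320 270 [ 11 148 122]
```

```bash
ls pics
```

```text
c1.png
side0.npy
side0.png
top0.npy
top0.png
```

View pics/c1.png

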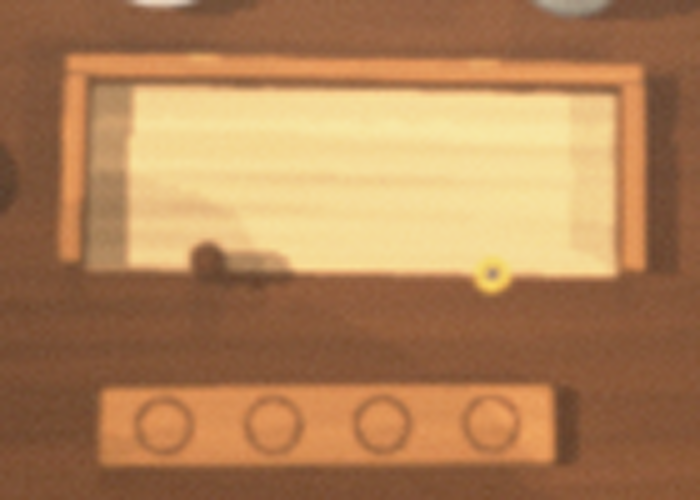

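View pics/side0.png

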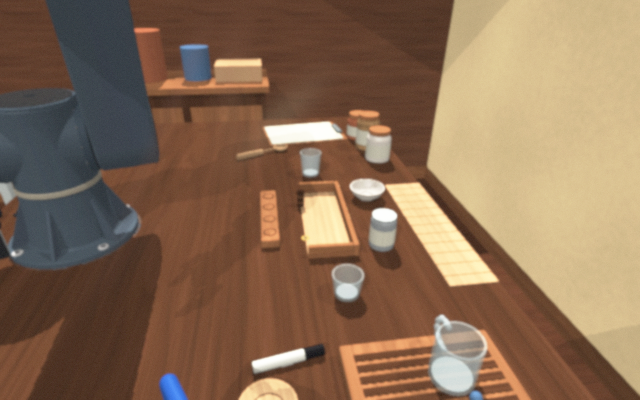

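The 5x crop shows the post top at crop (207,258), which is px (291,217). The cap is at px (348,220), the board spans cols 270–361 and rows 242–258, and the bay walls are clear. The side view agrees. Thresholding on V will separate the board from the table.

```bash
sed -i 's/(3,120,110),(16,255,255)/(3,115,165),(17,255,255)/' h.py
python3 - <<'E'
from h import *
p=cv2.imread('pics/top0.png')
m,out=board(p,(160,300,240,400))
for a,q in out:
    z=22 if q[:,1].mean()>225 else 32
    P=np.array([ray('top',x,z)[:2] for x in q]);print(a,np.round(q,1).tolist(),np.round(P,0).tolist(),'c',P.mean(0).round(1),'edges',np.linalg.norm(np.roll(P,-1,0)-P,axis=1).round(0))
f=lambda u,v:(250+u/5,165+v/5)
for n,uv,z in [('cap',(491,274),1),('posttop',(207,251),50),('postfoot',(207,272),0),('floorFL',(84,271),0),('floorFR',(617,277),0),('backR',(617,92),0),
 ('wallFLouter',(58,261),32),('wallFLinner',(80,262),32),('wallFRinner',(624,269),32),('wallFRouter',(646,270),32),('BLout',(67,56),32),('BRout',(644,66),32),('BLin',(88,76),32),('BRin',(621,83),32)]:
    print(n,ray('top',f(*uv),z).round(1)[:2])
E
```

```text
1342.5 [[270.0, 242.0], [360.0, 242.0], [360.0, 257.0], [270.0, 257.0]] [[496.0, 123.0], [490.0, -125.0], [449.0, -124.0], [455.0, 123.0]] c [472.5  -0.8] edges [248.  41. 247.  41.]
1434.5 [[262.0, 176.0], [378.0, 176.0], [378.0, 223.0], [262.0, 223.0]] [[680.0, 143.0], [674.0, -182.0], [541.0, -176.0], [547.0, 144.0]] c [610.4 -17.6] edges [325. 133. 320. 132.]
cap [555.2 -96.6]
posttop [565.1  62.1]
postfoot [559.7  64.1]
floorFL [561.6 133.4]
floorFR [ 552.2 -168.2]
backR [ 659.1 -172.8]
wallFLouter [563.5 144.8]
wallFLinner [562.7 132.7]
wallFRinner [ 552.8 -167.5]
wallFRouter [ 552.  -179.7]
BLout [678.9 139.6]
BRout [ 667.3 -183.8]
BLin [667.2 127.9]
BRin [ 657.8 -170.4]
```

```bash
cat >> h.py <<'E'
B0=np.array([557.7,-17.2]);BX=np.array([.9995,-.0325]);BY=np.array([.0325,.9995])
def tb(P): P=np.asarray(P)[:2]-B0; return np.array([P@BX,P@BY])
def tw(b): return B0+b[0]*BX+b[1]*BY
def tool():
    o=r.get_obs();w,x,y,z=o['tcp_rot'];X=np.array([1-2*(y*y+z*z),2*(x*y+w*z)]);X/=np.linalg.norm(X)
    return o,X,np.array([X[1],-X[0]])   # tool x, tool y in world plane (z down)
def st():
    o,X,Y=tool();yaw=np.degrees(np.arctan2(X@BY,X@BX))
    print('t',round(o['t'],2),'tcp bay',tb(o['tcp_pos']).round(1),'z',o['tcp_pos'][2].round(1),'yaw in bay',yaw.round(1),'F',np.round(o['ft_force'],1),'w',round(o['gripper_width'],1))
def go(b,z,yaw=None):
    o,X,Y=tool();d=tw(b)-o['tcp_pos'][:2]
    y0=np.degrees(np.arctan2(X@BY,X@BX))
    print('need dx,dy,dz',np.round([d@X,d@Y,o['tcp_pos'][2]-z],1),'turn',None if yaw is None else round(y0-yaw,1))
def look(name=None,box=(165,310,240,420)):
    p,_=r.camera('top')
    if name: cv2.imwrite('pics/'+name,cv2.resize(p[box[0]:box[1],box[2]:box[3]],None,fx=4,fy=4,interpolation=cv2.INTER_CUBIC))
    for a,q in board(p,box)[1]:
        P=np.array([tb(ray('top',x,22)) for x in q]);e=np.roll(P,-1,0)-P;L=np.linalg.norm(e,axis=1);i=L.argmax();v=e[i]*np.sign(e[i][1])
        print('blob',a,'size',L[:2].round(0),'centre',P.mean(0).round(1),'tilt(+: left end deep)',np.degrees(np.arctan2(v[0],v[1])).round(1))
E
python3 - <<'E'
from h import *
st();look();go((-84,175),100,0)
p=cv2.imread('pics/top0.png')
for n,uv in [('tumbler',(216,205)),('cup',(422,203)),('marker',(475,243)),('spoon',(150,255))]: print(n,tb(ray('top',uv,0)).round(0))
E
```

```text
t 0.1 tcp bay [-399.2 -474.8] z 230.9 yaw in bay 18.5 F [-0.5  0.5 -0.1] w 85.4
blob 1342.5 size [248.  41.] centre [-85.7  13.7] tilt(+: left end deep) -0.7
blob 1432.0 size [133. 329.] centre [55.7  0.9] tilt(+: left end deep) 0.2
need dx,dy,dz [ 505.3 -516.   130.9] turn 18.5
tumbler [ 38. 295.]
cup [  51. -291.]
marker [ -61. -438.]
spoon [-105.  471.]
```

```bash
python3 -m creep '[[36,-37,0,0,0],[36,-37,0,0,0],[36,-37,0,0,0],[36,-37,0,0,0],[36,-37,0,0,0],[36,-37,0,0,0],[36,-37,0,0,0],[36,-37,0,0,0],[36,-37,0,0,0],[36,-37,0,0,0]]'; python3 -m creep '[[36,-37,0,0,0],[36,-37,0,0,0],[36,-36,0,0,0],[36,-36,0,0,0],[0,0,20,9,0],[0,0,20,9,0]]'
python3 - <<'E'
from h import *
st();go((-84,175),9,0)
E
```

```text
t: 1.4
tcp_pos: [382.6, -19.6, 231.3]
tcp_rot: [0.0, 0.989, 0.145, 0.0]
ft_force: [0.7, -0.7, -0.3]
gripper_width: 0.0
gripper_force: 0.0
t: 2.15
tcp_pos: [492.8, 73.7, 190.4]
tcp_rot: [-0.037, 0.998, 0.051, -0.007]
ft_force: [1.1, 0.4, -0.5]
gripper_width: 0.3
gripper_force: 0.0
t 2.15 tcp bay [-67.8  88.7] z 190.4 yaw in bay 7.7 F [ 1.1  0.4 -0.5] w 0.3
need dx,dy,dz [ -4.5 -87.7 181.4] turn 7.7
```

```bash
python3 -m creep '[[0,-30,0,0,0],[0,-30,0,0,0],[0,-28,40,0,0],[0,0,40,0,0],[0,0,40,0,0],[0,0,0,0,0]]'
python3 - <<'E'
from h import *
st();go((-85,178),8,0)
E
```

```text
t: 2.9
tcp_pos: [484.0, 123.8, 78.4]
tcp_rot: [-0.058, 0.994, 0.088, -0.012]
ft_force: [-1.2, -0.4, 0.2]
gripper_width: -0.0
gripper_force: 0.0
t 2.9 tcp bay [-78.2 138.6] z 78.4 yaw in bay 12.0 F [-1.2 -0.4  0.2] w -0.0
need dx,dy,dz [  1.6 -40.   70.4] turn 12.0
```

```bash
python3 - <<'E'
from h import *
o=r.get_obs();print(np.round(o['joint_pos'],3),np.round(o['qvel'],3),o['tcp_rot'])
E
python3 -m creep '[[0,0,0,0,0],[0,0,0,0,0]]'
python3 - <<'E'
from h import *
o=r.get_obs();print(np.round(o['joint_pos'],3));st()
E
```

```text
[ 0.176  0.306 -0.317  0.962  0.117  3.141] [-0.011 -0.039  0.073  0.06  -0.002  0.001] [-0.05782     0.99436466  0.08805883 -0.01189161]
t: 3.15
tcp_pos: [487.0, 123.2, 81.6]
tcp_rot: [-0.058, 0.994, 0.087, -0.009]
ft_force: [0.3, 0.2, -0.5]
gripper_width: 0.0
gripper_force: 0.0
[ 0.174  0.303 -0.312  0.963  0.117  3.141]
t 3.15 tcp bay [-75.2 138. ] z 81.6 yaw in bay 11.9 F [ 0.3  0.2 -0.5] w 0.0
```

```bash
python3 -m creep '[[0,-20,0,-10,0.15],[0,-20,0,-10,0.15],[0,0,0,-10,0.15],[0,0,0,-10,0.15],[0,0,0,-10,0.15],[0,0,0,-10,0.15],[0,0,0,-10,0.15],[0,0,0,-8,0.15],[0,0,0,0,0.15]]'
python3 - <<'E'
from h import *
o=r.get_obs();print(np.round(o['joint_pos'],3));st();go((-85,178),8,90)
E
```

```text
t: 4.28
tcp_pos: [476.4, 161.1, 85.5]
tcp_rot: [-0.051, 0.719, 0.693, 0.029]
ft_force: [-0.3, -0.3, -0.0]
gripper_width: 12.6
gripper_force: 0.0
[ 0.252  0.293 -0.315  0.962  0.118  1.859]
t 4.28 tcp bay [-87.1 175.5] z 85.5 yaw in bay 89.7 F [-0.3 -0.3 -0. ] w 12.6
need dx,dy,dz [ 2.5  2.1 77.5] turn -0.3
```

```bash
cat >> h.py <<'E'
from scipy.spatial.transform import Rotation as Ro
def go(b,z,yaw=None):
    o,X,Y=tool();q=o['tcp_rot'];M=Ro.from_quat([q[1],q[2],q[3],q[0]]).as_matrix()
    d=np.append(tw(b),z)-o['tcp_pos'];y0=np.degrees(np.arctan2(X@BY,X@BX))
    print('to',b,z,'need',np.round(M.T@d,1),'turn',None if yaw is None else round((y0-yaw+180)%360-180,1))
    print('tool axes bay: x',tb(M[:2,0]+B0).round(2),M[2,0].round(2),'y',tb(M[:2,1]+B0).round(2),M[2,1].round(2))
E
python3 - <<'E'
from h import *
go((-85,178),8,90);go((-85,50),8)
E
```

```text
to (-85, 178) 8 need [-6.3  4.6 77.2] turn -0.3
tool axes bay: x [0.01 0.99] 0.11 y [ 1. -0.] -0.03
to (-85, 50) 8 need [-133.4    4.8   62.7] turn None
tool axes bay: x [0.01 0.99] 0.11 y [ 1. -0.] -0.03
```

```bash
python3 -m creep '[[-6,4,40,0,0.15],[0,0,37,0,0.15],[0,0,0,0,0.15]]'
python3 - <<'E'
from h import *
st();go((-85,72),8)
E
```

```text
t: 4.65
tcp_pos: [475.7, 163.2, 5.9]
tcp_rot: [-0.052, 0.719, 0.692, 0.027]
ft_force: [0.1, -0.5, 0.5]
gripper_width: 13.2
gripper_force: 0.0
t 4.65 tcp bay [-87.9 177.7] z 5.9 yaw in bay 89.5 F [ 0.1 -0.5  0.5] w 13.2
to (-85, 72) 8 need [-104.8    3.2  -13.9] turn None
tool axes bay: x [0.01 0.99] 0.11 y [ 1. -0.] -0.04
```

```bash
python3 -m creep '[[-10,2,-3,0,0.15],[-10,1,-1.2,0,0.15],[-10,0,-1.2,0,0.15],[-10,0,-1.2,0,0.15],[-10,0,-1.2,0,0.15],[-10,0,-1.2,0,0.15],[-10,0,-1.2,0,0.15],[-10,0,-1.2,0,0.15],[-10,0,-1.2,0,0.15],[-10,0,-1.2,0,0.15]]';python3 - <<'E'
from h import *
st();look('a1.png',(165,310,240,420));go((-85,66),8)
E
```

```text
t: 5.9
tcp_pos: [476.7, 61.8, 9.4]
tcp_rot: [-0.051, 0.718, 0.693, 0.029]
ft_force: [-0.2, 1.0, 0.4]
gripper_width: 12.9
gripper_force: 0.5
t 5.9 tcp bay [-83.6  76.3] z 9.4 yaw in bay 89.7 F [-0.2  1.   0.4] w 12.9
blob 1105.5 size [328. 131.] centre [55.8  1.1] tilt(+: left end deep) -0.8
to (-85, 66) 8 need [-9.5 -1.4  0.4] turn None
tool axes bay: x [0.01 0.99] 0.11 y [ 1. -0.] -0.03
```

View pics/a1.png

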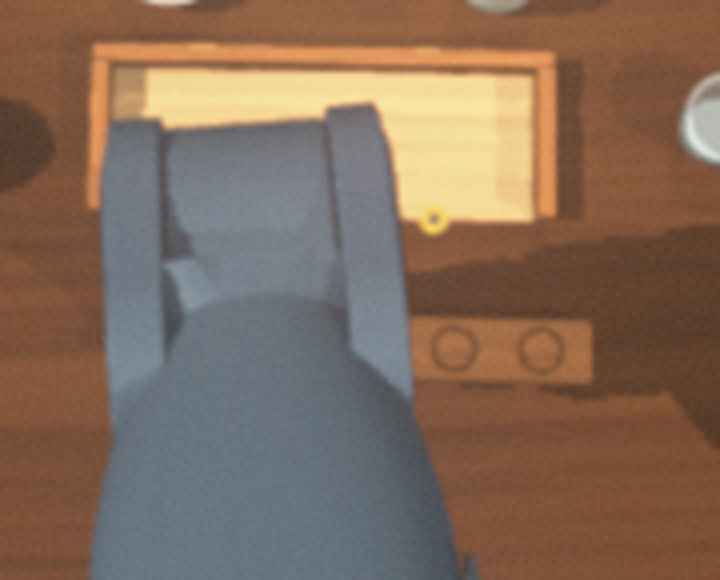

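The board slid right and stayed parallel. Its right end is at crop (592,350), which is px (388,252). I'll push a little more, then retreat, turn and go to the near long side.

```bash
python3 -m creep '[[-9,0,-1,0,0.15],[12,0,1,0,0.15],[15,0,-30,0,0.15],[0,-20,-30,-10,0.7],[-20,-25,0,-10,0.7],[-20,-20,0,-10,0.7],[-10,-30,0,-10,0.7],[10,-30,0,-10,0.7],[10,-20,0,-10,0.7],[10,-20,0,-10,0.7]]';python3 -m creep '[[0,0,0,-10,0.7],[0,0,0,-10,0.7],[0,0,0,0,0.7]]';python3 - <<'E'
from h import *
st();go((-135,-70),5,180)
E
```

```text
t: 7.2
tcp_pos: [332.3, -26.8, 64.1]
tcp_rot: [-0.025, 0.188, 0.98, 0.053]
ft_force: [-0.0, -0.7, 0.2]
gripper_width: 59.8
gripper_force: 0.0
t: 7.58
tcp_pos: [333.0, -26.7, 64.1]
tcp_rot: [-0.016, 0.018, 0.998, 0.056]
ft_force: [0.6, 0.3, 0.4]
gripper_width: 59.8
gripper_force: 0.0
t 7.58 tcp bay [-224.3  -16.8] z 64.1 yaw in bay 179.9 F [0.6 0.3 0.4] w 59.8
to (-135, -70) 5 need [-91.3 -59.1  49.8] turn -0.1
tool axes bay: x [-1.  0.] 0.03 y [0.01 0.99] 0.11
```

```bash
python3 - <<'E'
from h import *
look(None,(226,310,240,420))
E
python3 -m creep '[[-20,-30,0,0,0.7],[-22,-30,20,0,0.7],[-20,0,30,0,0.7],[0,0,0,0,0.7]]';python3 - <<'E'
from h import *
st();go((-135,-70),5,180)
E
```

```text
blob 1372.5 size [ 45. 249.] centre [-90.7 -68.9] tilt(+: left end deep) 0.5
t: 8.12
tcp_pos: [390.6, -82.6, 4.1]
tcp_rot: [-0.018, 0.02, 0.998, 0.057]
ft_force: [-0.2, -0.8, 0.8]
gripper_width: 59.6
gripper_force: 0.0
t 8.12 tcp bay [-164.9  -70.8] z 4.1 yaw in bay 179.7 F [-0.2 -0.8  0.8] w 59.6
to (-135, -70) 5 need [-29.9   1.1  -1.9] turn -0.3
tool axes bay: x [-1.  0.] 0.04 y [0.01 0.99] 0.11
```

```bash
python3 -m creep '[[-20,5,-1,0,0.7],[-15,5,-1,0,0.7],[-8,0,-0.5,0,0.7],[-9,3,0,4,0.7],[-9,3,0,4,0.7],[-9,3,0,4,0.7],[-9,3,-0.5,4,0.7],[-9,3,-0.5,4,0.7],[-9,3,-0.5,4,0.7],[-9,3,-0.5,4,0.7]]';python3 - <<'E'
from h import *
st();look('a2.png',(165,310,240,420));go((-64,-54),6,152)
E
```

```text
t: 9.38
tcp_pos: [499.9, -69.8, 8.6]
tcp_rot: [-0.029, 0.26, 0.964, 0.051]
ft_force: [-1.1, 0.1, 1.4]
gripper_width: 59.6
gripper_force: 1.0
t 9.38 tcp bay [-56.  -54.5] z 8.6 yaw in bay 151.9 F [-1.1  0.1  1.4] w 59.6
blob 1393.5 size [240. 139.] centre [51.  44.6] tilt(+: left end deep) -0.8
to (-64, -54) 6 need [ 8.1 -4.1  3. ] turn -0.3
tool axes bay: x [-0.88  0.47] 0.08 y [0.48 0.87] 0.08
```

View pics/a2.png

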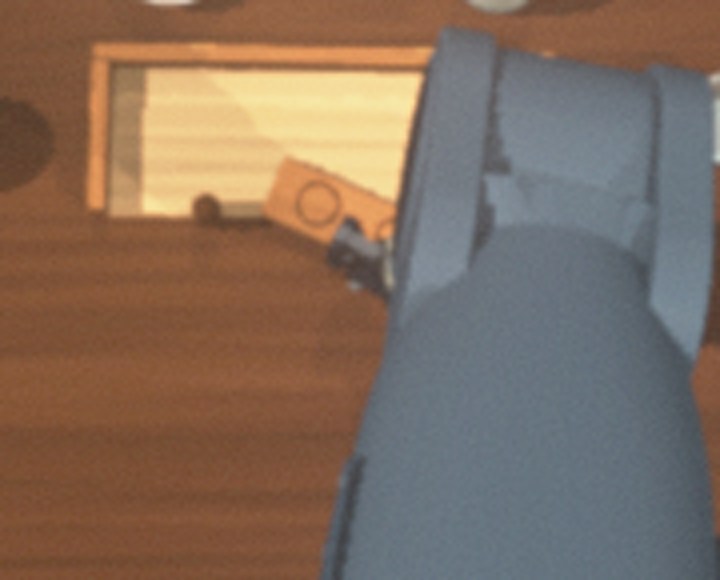

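The left end at crop (285,190) is now angled in behind the mouth line, right of the post at (205,208). I'll retreat, move to the right end and look.

```bash
python3 -m creep '[[25,0,0,0,0.7],[10,0,-40,0,0],[0,-30,-30,0,0],[0,-35,0,0,0],[0,-35,0,0,0],[0,-35,0,0,0],[0,-30,0,0,0],[0,0,0,0,0]]';python3 - <<'E'
from h import *
st();look('a3.png',(165,310,240,420));go((-105,-215),10,152)
E
```

```text
t: 10.42
tcp_pos: [388.0, -203.6, 67.1]
tcp_rot: [-0.029, 0.26, 0.964, 0.051]
ft_force: [-0.6, 0.1, 0.7]
gripper_width: 0.1
gripper_force: 0.0
t 10.43 tcp bay [-163.6 -191.9] z 67.1 yaw in bay 151.9 F [-0.6  0.1  0.7] w 0.1
blob 5885.5 size [202. 404.] centre [ 53.3 -26.9] tilt(+: left end deep) 16.6
to (-105, -215) 10 need [-66.9   1.8  52.1] turn -0.0
tool axes bay: x [-0.88  0.47] 0.08 y [0.47 0.88] 0.08
```

View pics/a3.png

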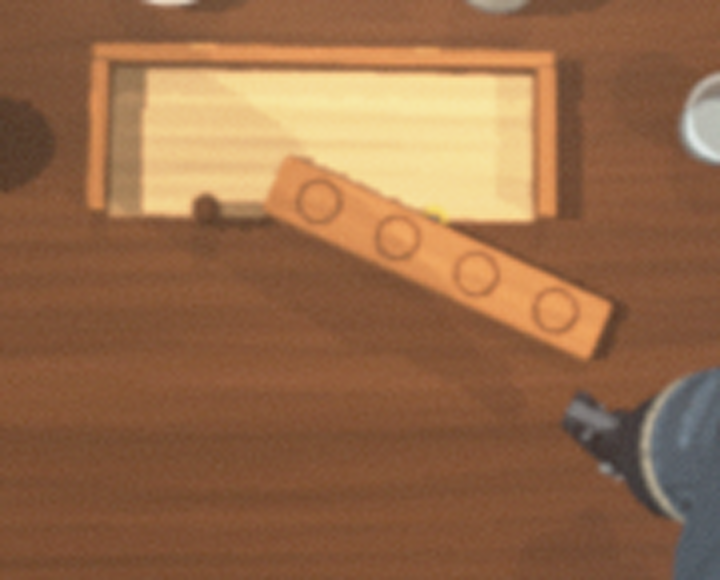

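Board corners in the crop are (290,157), (266,205), (588,360) and (614,303), and the post is at (205,208). Converting those to positions:

```bash
cat >> h.py <<'E'
def cr(pts,f=4,c0=240,r0=165):
    P=np.array([tb(ray('top',(c0+(u+.5)/f-.5,r0+(v+.5)/f-.5),22)) for u,v in pts]);return P
E
python3 - <<'E'
from h import *
P=cr([(290,157),(266,205),(588,360),(614,303),(319,201),(555,310)]);print(P.round(0).tolist())
for a,b in [(P[:2].mean(0),P[2:4].mean(0)),(P[4],P[5])]:
    d=a-b;t=np.arctan2(d[0],d[1]);n=np.array([np.cos(t),-np.sin(t)]);c=(a+b)/2
    print('c',c.round(1),'len',np.linalg.norm(d).round(0),'tilt',np.degrees(t).round(1),'post dist',((c-[0,80])@n).round(1),'corner dist',(([0,-150]-c)@n).round(1))
    s=c-160*np.array([np.sin(t),np.cos(t)]);print(s.round(0)); go(tuple(s),10,180-np.degrees(t))
E
```

```text
[[41.0, 23.0], [7.0, 40.0], [-98.0, -183.0], [-58.0, -202.0], [10.0, 3.0], [-64.0, -161.0]]
c [-26.9 -80.6] len 246.0 tilt 24.4 post dist 42.0 corner dist 53.2
[ -93. -226.]
to (np.float64(-93.14250019880674), np.float64(-226.2760379839316)) 10 need [-82.6  -2.5  50.5] turn -3.6
tool axes bay: x [-0.88  0.47] 0.08 y [0.47 0.88] 0.08
c [-26.6 -79.1] len 180.0 tilt 24.3 post dist 41.1 corner dist 53.4
[ -92. -225.]
to (np.float64(-92.32786688913838), np.float64(-225.00951841194404)) 10 need [-82.7  -1.   50.6] turn -3.8
tool axes bay: x [-0.88  0.47] 0.08 y [0.47 0.88] 0.08
```

```bash
python3 -m creep '[[-30,-10,0,-4,0],[-30,0,0,0,0],[-23,0,30,0,0],[0,0,22,0,0],[0,0,0,0,0]]';python3 - <<'E'
from h import *
st();go((-92.5,-225.5),9,155.6);go((-92.5+110*.413,-225.5+110*.911),9,155.6)
E
```

```text
t: 11.1
tcp_pos: [455.3, -241.7, 6.9]
tcp_rot: [-0.029, 0.224, 0.973, 0.052]
ft_force: [-0.0, -0.1, -0.3]
gripper_width: -0.2
gripper_force: 0.0
t 11.1 tcp bay [ -95.  -227.7] z 6.9 yaw in bay 156.1 F [-0.  -0.1 -0.3] w -0.2
to (-92.5, -225.5) 9 need [-1.3  3.2 -1.9] turn 0.5
tool axes bay: x [-0.91  0.4 ] 0.08 y [0.41 0.91] 0.09
to (-47.07, -125.28999999999999) 9 need [ -2.2 112.8   7.8] turn 0.5
tool axes bay: x [-0.91  0.4 ] 0.08 y [0.41 0.91] 0.09
```

```bash
python3 -m creep '[[-1,10,0.5,0,0],[0,10,0.8,0,0],[0,10,0.8,0,0],[0,10,0.8,0,0],[0,10,0.8,0,0],[0,10,0.8,0,0],[0,10,0.8,0,0],[0,10,0.8,0,0]]';python3 - <<'E'
from h import *
st();look('a4.png',(165,310,240,420))
E
```

```text
t: 12.1
tcp_pos: [492.2, -170.8, 8.9]
tcp_rot: [-0.027, 0.225, 0.973, 0.052]
ft_force: [-0.3, -1.0, -0.0]
gripper_width: 0.0
gripper_force: 0.6
t 12.1 tcp bay [ -60.4 -155.6] z 8.9 yaw in bay 156.0 F [-0.3 -1.  -0. ] w 0.0
blob 5520.0 size [195. 331.] centre [26.3  1.5] tilt(+: left end deep) 1.3
```

View pics/a4.png

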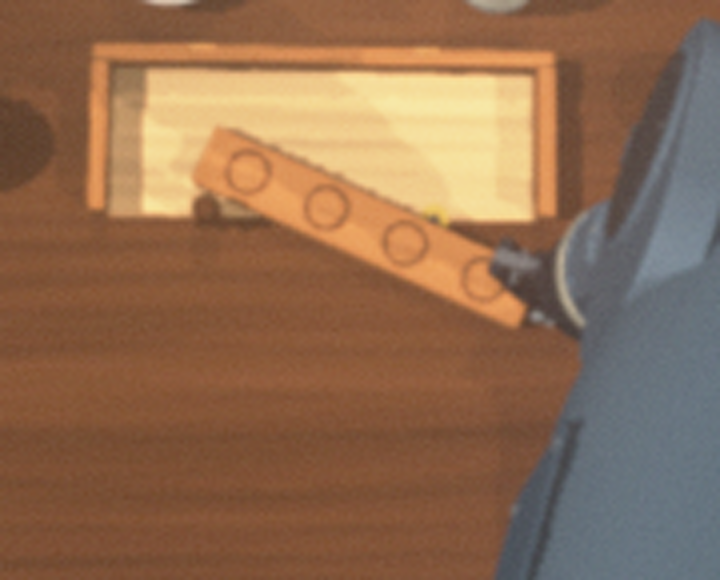

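The board is sliding cleanly, with its left end at crop (205,155) passing behind the post at (207,207). The outer circles are at (248,172) and (485,278).

```bash
python3 - <<'E'
from h import *
P=cr([(248,172),(485,278)]);a,b=P
d=a-b;t=np.arctan2(d[0],d[1]);n=np.array([np.cos(t),-np.sin(t)]);c=(a+b)/2
print('c',c.round(1),'tilt',np.degrees(t).round(1),'post dist',((c-[0,80])@n).round(1))
E
python3 -m creep '[[0,10,0.8,0,0],[0,10,0.8,0,0],[0,8,0.8,0,0],[0,0,0,0,0]]'; python3 -m creep '[[0,-10,0,0,0],[0,-20,-30,0,0],[20,-20,-30,0,0],[30,0,0,0,0],[30,0,0,0,0.7],[0,0,0,0,0.7]]';python3 - <<'E'
from h import *
st();look('a5.png',(165,310,240,420))
E
```

```text
c [ -5.9 -30.1] tilt 23.6 post dist 38.5
t: 12.65
tcp_pos: [504.5, -145.5, 9.1]
tcp_rot: [-0.027, 0.224, 0.973, 0.052]
ft_force: [-0.1, 0.8, -0.9]
gripper_width: 0.2
gripper_force: 0.0
t: 13.4
tcp_pos: [410.5, -162.9, 70.6]
tcp_rot: [-0.028, 0.225, 0.973, 0.052]
ft_force: [0.3, -0.4, -0.4]
gripper_width: 36.2
gripper_force: 0.0
t 13.4 tcp bay [-142.4 -150.4] z 70.6 yaw in bay 156.0 F [ 0.3 -0.4 -0.4] w 36.2
blob 5435.5 size [328. 187.] centre [28.   0.8] tilt(+: left end deep) -0.8
```

View pics/a5.png

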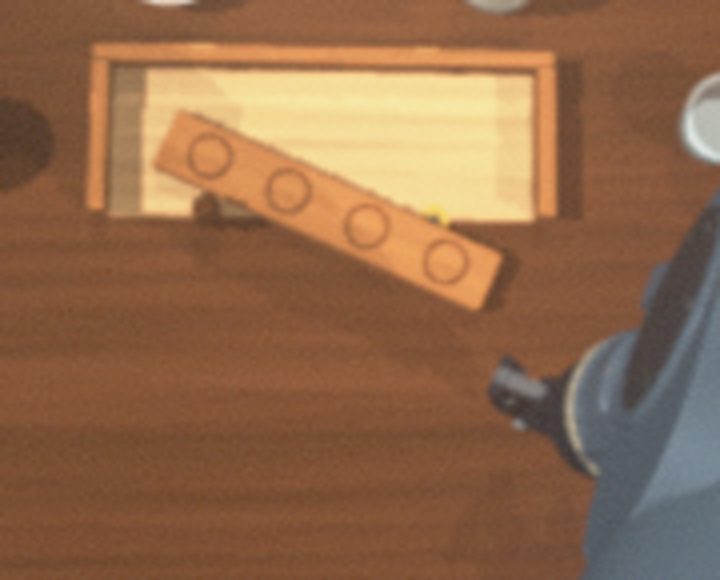

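The left end at crop (170,140) is well behind the post at (207,207). The right end at (490,285) is still outside. The circles are at (210,156) and (446,262). Next I'll push the right half in while turning back.

Run:
```python
from h import *
P=cr([(210,156),(446,262)]);a,b=P
d=a-b;t=np.arctan2(d[0],d[1]);n=np.array([np.cos(t),-np.sin(t)]);x=np.array([np.sin(t),np.cos(t)]);c=(a+b)/2
print('c',c.round(1),'ends',(c+125*x).round(0),(c-125*x).round(0),'tilt',np.degrees(t).round(1),'post dist',((c-[0,80])@n).round(1))
for k in (55,43): go(tuple(c-50*x-k*n),8,180-np.degrees(t))
```

```text
c [ 4.9 -3.2] ends [ 55. 111.] [ -45. -118.] tilt 23.6 post dist 37.9
to (np.float64(-65.5106938424131), np.float64(-26.953940091717133)) 8 need [-23.4 137.9  73.6] turn -0.4
tool axes bay: x [-0.91  0.41] 0.08 y [0.41 0.91] 0.09
to (np.float64(-54.51785916208944), np.float64(-31.76617301324883)) 8 need [-35.3 138.1  72.7] turn -0.4
tool axes bay: x [-0.91  0.41] 0.08 y [0.41 0.91] 0.09
```

```bash
python3 -m creep '[[0,35,0,0,0.7],[0,35,0,0,0.7],[0,35,0,0,0.7],[-10,33,0,0,0.7],[-10,0,35,0,0.7],[0,0,38,0,0.7],[0,0,0,0,0.7]]';python3 - <<'E'
from h import *
st();go((-54.5,-31.8),8,156.4);go((45,-45),9,180)
E
```

```text
t: 14.32
tcp_pos: [487.3, -39.9, 6.5]
tcp_rot: [-0.03, 0.225, 0.973, 0.052]
ft_force: [-0.2, -0.9, -0.1]
gripper_width: 59.9
gripper_force: 0.0
t 14.32 tcp bay [-69.6 -25. ] z 6.5 yaw in bay 156.0 F [-0.2 -0.9 -0.1] w 59.9
to (-54.5, -31.8) 8 need [-16.4   0.1  -2.8] turn -0.4
tool axes bay: x [-0.91  0.4 ] 0.08 y [0.41 0.91] 0.09
to (45, -45) 9 need [-112.3   29.2   -9. ] turn -24.0
tool axes bay: x [-0.91  0.4 ] 0.08 y [0.41 0.91] 0.09
```

```bash
python3 -m creep '[[-9,0,-1,0,0.7],[-9,0,-1,0,0.7],[-8,0,-0.6,-1,0.7],[-8,0,-0.6,-3,0.7],[-8,0,-0.6,-3,0.7],[-8,0,-0.6,-3,0.7],[-8,0,-0.5,-3,0.7],[-8,0,-0.5,-3,0.7],[-8,0,-0.5,-3,0.7],[-8,0,-0.5,-3,0.7]]';python3 - <<'E'
from h import *
st();look('a6.png',(165,310,240,420));go((50,-45),8,180)
E
```

```text
t: 15.58
tcp_pos: [566.5, -67.6, 10.0]
tcp_rot: [-0.017, 0.034, 0.998, 0.056]
ft_force: [-0.8, -1.0, -0.0]
gripper_width: 59.9
gripper_force: 0.3
t 15.57 tcp bay [ 10.4 -50.1] z 10.0 yaw in bay 178.1 F [-0.8 -1.  -0. ] w 59.9
blob 1931.0 size [209. 122.] centre [59.1 60.2] tilt(+: left end deep) -0.8
to (50, -45) 8 need [-38.5   6.2   1.4] turn -1.8
tool axes bay: x [-1.    0.03] 0.04 y [0.03 0.99] 0.11
```

View pics/a6.png

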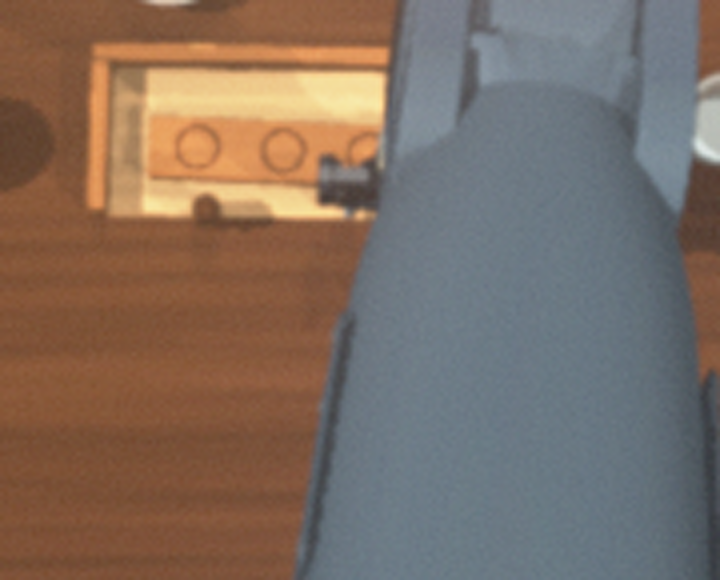

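The board is nearly parallel and fully behind the post, with its left end at crop (150,147). I'll recentre the fingers and push it flush.

```bash
python3 -m creep '[[8,0,0,-2,0.7],[0,20,2,0,0.7],[0,18,2,0,0.7],[-10,0,-0.4,0,0.7],[-8,0,-0.4,0,0.7],[-8,0,-0.4,0,0.7],[-8,0,-0.4,0,0.7],[-5,0,-0.2,0,0.7]]';python3 - <<'E'
from h import *
st();go((50,-14),9,180)
E
```

```text
t: 16.62
tcp_pos: [598.6, -30.2, 10.5]
tcp_rot: [-0.016, 0.018, 0.998, 0.057]
ft_force: [-0.8, 0.6, -0.0]
gripper_width: 59.7
gripper_force: 0.6
t 16.62 tcp bay [ 41.3 -11.7] z 10.5 yaw in bay 179.9 F [-0.8  0.6 -0. ] w 59.7
to (50, -14) 9 need [-8.7 -2.4  0.9] turn -0.1
tool axes bay: x [-1.  0.] 0.03 y [0.01 0.99] 0.11
```

```bash
python3 -m creep '[[-4,0,0,0,0.7],[-3,0,0,0,0.7],[-1.5,0,0,0,0.7]]';python3 -c "
from h import *
st()"; python3 -m creep '[[-1,0,0,0,0.7],[-1,0,0,0,0.7]]'; python3 -c "
from h import *
st();look()"
```

```text
t: 17.0
tcp_pos: [606.6, -30.2, 10.4]
tcp_rot: [-0.016, 0.018, 0.998, 0.057]
ft_force: [-2.2, -0.3, 1.9]
gripper_width: 59.5
gripper_force: 1.0
t 17.0 tcp bay [ 49.3 -11.4] z 10.4 yaw in bay 179.9 F [-2.2 -0.3  1.9] w 59.5
t: 17.25
tcp_pos: [608.5, -30.3, 10.3]
tcp_rot: [-0.016, 0.018, 0.998, 0.057]
ft_force: [-2.4, -0.1, 1.6]
gripper_width: 59.8
gripper_force: 1.0
t 17.25 tcp bay [ 51.2 -11.4] z 10.3 yaw in bay 179.9 F [-2.4 -0.1  1.6] w 59.8
blob 1289.5 size [152. 122.] centre [58.8 88.3] tilt(+: left end deep) -0.8
```

```bash
python3 -m creep '[[-1.5,0,0,0,0.7],[-1.5,0,0,0,0.7]]'; python3 -m creep '[[-1,0,0,0,0.7],[-1,0,0,0,0.7]]'
```

```text
t: 17.55
tcp_pos: [610.0, -30.3, 10.1]
tcp_rot: [-0.017, 0.018, 0.998, 0.057]
ft_force: [-17.9, 0.1, 14.5]
gripper_width: 59.4
gripper_force: 9.6
t: 17.8
tcp_pos: [610.1, -30.3, 9.9]
tcp_rot: [-0.019, 0.018, 0.998, 0.057]
ft_force: [-30.9, 1.7, 24.2]
gripper_width: 60.1
gripper_force: 15.5
```

The board is firmly against the wall. I'll retreat and check.

```bash
python3 -m creep '[[4,0,0,0,0.7],[15,0,0,0,0.7],[30,0,-20,0,0.7],[40,0,-40,0,0.7],[40,0,-40,0,0.7],[40,0,0,0,0.7],[40,0,0,0,0.7],[0,0,0,0,0.7]]';python3 - <<'E'
from h import *
st();look('a7.png',(165,310,240,420))
E
```

```text
t: 18.8
tcp_pos: [406.1, -34.7, 116.9]
tcp_rot: [-0.016, 0.018, 0.998, 0.056]
ft_force: [0.3, 0.4, -0.3]
gripper_width: 59.5
gripper_force: 0.0
t 18.8 tcp bay [-151.   -22.5] z 116.9 yaw in bay 179.9 F [ 0.3  0.4 -0.3] w 59.5
blob 2837.5 size [328. 131.] centre [55.8  1.1] tilt(+: left end deep) -0.8
```

View pics/a7.png

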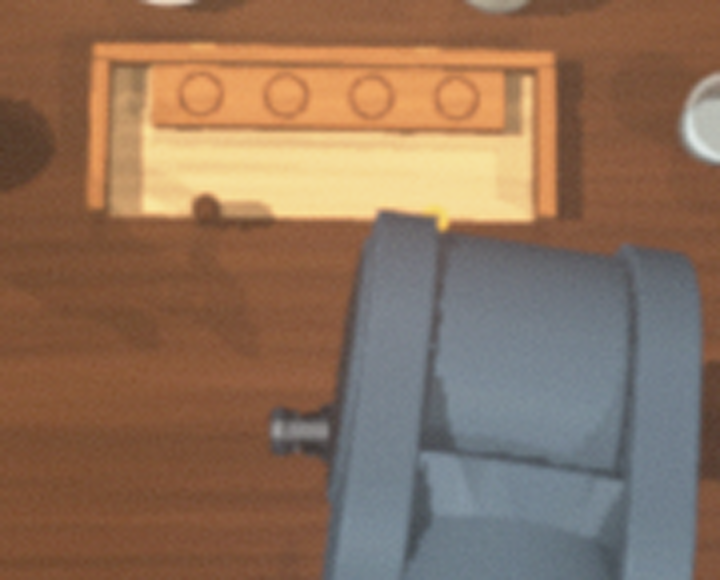

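The board lies flush along the back wall, with its circles at crop (200,95) to (457,99). I'll check the numbers and hand in.

Run:
```python
from h import *
a,b=cr([(200,95),(457,99)]);d=a-b;c=(a+b)/2;t=np.arctan2(d[0],d[1]);print(c.round(1),t.round(3))
if 73<c[0]<90 and abs(c[1])<30 and abs(t)<.06: print(r.finish_job())
```

```text
[84.1 -3.3] 0.002
the job is handed in; nothing more can be done
None
```

The board lies flush along the bay's back wall behind the post, at x ≈ 84 mm, y ≈ −3 mm and about 0.002 rad off parallel; it was only pushed, and I handed the job in at about 19 s, though the verdict was not shown.

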